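Push two porcelain cabochons into the recesses of a setting board

TASK

On the plywood setting board lie two white porcelain cabochons, a larger and a smaller one. Push each of them along the board with the fingertips, without picking it up, until it drops over the edge of the round recess of its own size and lies flat and fully down in it: the larger in the larger recess, the smaller in the smaller one. Leave everything else standing and lying where it is.

Things in the scene. Friction and masses are not known exactly. Their poses are not given: they have to be found in the camera images.
- board: fixed plywood setting board on the table, 250 (x) by 280 (y) by 18 mm thick, with two round recesses side by side in the half away from the robot; origin at the centre of its underside, so its flat top, on which the cabochons slide, is 18 mm above the origin; x points away from the robot (turned by up to 20 degrees), z up
- board_hole0 (a point): centre of the mouth of the larger recess, level with the board's top: 52 mm across, 6 mm deep, flat floor lined in black, edge bevelled by 1 mm; at x = 45, y = 60 mm in the board's frame
- board_hole1 (a point): centre of the mouth of the smaller recess, level with the board's top: 38 mm across, 6 mm deep, flat floor lined in black, edge bevelled by 1 mm; at x = 45, y = -60 mm in the board's frame
- cab_large: larger loose white porcelain cabochon, 48 mm across, about 36 g, flat underneath, upright edge 7 mm high, then a low crown 9 mm high in the middle; starts flat on the board's half nearer the robot, about in front of either recess; once in its recess the crown stands 3 mm proud of the board; origin at the centre of its underside, z up
- cab_small: smaller loose white porcelain cabochon, 34 mm across, about 20 g, otherwise as the larger (edge 7 mm, crown 9 mm high); starts beside the larger one, about 12 cm from it, about in front of the other recess; it would also fall into the larger recess, where it does not belong; origin at the centre of its underside, z up
- tin: small round aluminium tin standing on the board beyond the recesses, 30 mm across, 22 mm high; a bystander; origin under its centre
- glue: small white dropper bottle standing on the board near its left (+y) edge, 22 mm across, 48 mm high; a bystander; origin under its centre
- spool: steel spool standing on the table right (-y) of the board, 50 mm across, 36 mm high; a bystander; origin under its centre
- pliers: blue-handled pliers lying on the table left (+y) of the board, about 150 mm long and 12 mm high; a bystander; origin near the joint of the jaws, on the table
- burnisher: burnisher with a screwdriver-like handle, 150 mm long, lying on the table right (-y) of the board; a bystander; origin under it
Mind the look-alikes: they are no part of the job. What is shaped like the cab_large but orange or purple is not meant. Leave any red look-alike of the cab_small alone.

How it is judged:
By the outcome, as a careful person would: the job done as asked, in the order asked, and still so for the second after the job is handed in, with the robot touching nothing.
It also fails if it takes over 64 s, if anything falls off the work surface, if the arm or the gripper's body presses on something with over 40 N, if the wrist force passes 120 N, or if a joint passes its speed limit or range.

ROBOT

A 7-joint arm with a two-finger parallel gripper is mounted at the origin on the work surface. World frame = base frame: x ahead of the robot, y to its left, z up, the work surface at z = 0. Lengths are in m, angles in rad, forces in N, time in s.
With the tool pointing down it reaches from about 0.425 to 0.975 m from the base axis. Payload 16.7 kg.
Tool frame: the origin (TCP) lies midway between the tips of the shut fingers; the grasp point (between the pads) lies 19 mm behind it; z points along the fingers, y is the line along which they close (so a half turn about z gives the same grasp; the last joint's range is limited). The gripper opens to 85 mm and grips with 20 to 120 N. Pads are 22 mm wide; open, the fingers measure 114 mm over their backs; the gripper's body (76 mm by 85 mm) begins 54 mm behind the grasp point. The pads swing forward as they close: fully open they stand 13 mm farther back than shut.
Start: joints at [-1.355, 0.426, 0.074, 1.606, -0.034, 1.111, -0.067], TCP at [0.241, 0.631, 0.231] pointing down, gripper open.
Joint ranges: [-2.85, 2.85], [-0.5, 2.14], [-1.23, 1.37], [0.21, 2.46], [-1.02, 4.16], [0.16, 2.05], [-2.73, 2.73]. Speed limits (rad/s): [1.89, 1.89, 2.39, 2.39, 3.01, 3.01, 3.01].

INTERFACE

Orientations are given as a rotation vector (axis times angle).
In Python, from station import bot, jaws, planner, get_state, optics, workorder, finder gives the robot as it stands. Calls block until the motion is done:
- bot.reach(position, orientation): joint-space move of the TCP to a pose.
- bot.line_to(position, frame=None, speed=0.15): straight line of the TCP; frame=None keeps the orientation; speed is the mean speed in m/s.
- bot.set_joints(angles): joint-space move.
- jaws.command_gripper(opening, newtons=None): opening from 0.0 (shut) to 1.0 (fully open); newtons is the grip in N (None keeps the last); returns when the fingers have stopped.
- bot.hold(seconds).
- planner.inverse_kinematics(position, orientation): joint angles nearest the present ones, or None.
- get_state(): the state.
- optics.capture(name): name is "scene" or "side" or "wrist"; returns the picture (480x640x3 uint8, blue, green, red); there is no depth.
- optics.camera_model(name): a dict with "mtx" (3x3 intrinsics, pixels), "D" ([k1, k2, p1, p2, k3] as OpenCV has them; the pictures are not rectified), "R" (3x3) and "t" (3): a world point X has camera coordinates R X + t. Camera axes: x right, y down, z forward; pixel columns grow to the right and rows downward; lengths in m; the calibration is good to about 2 mm. A picture is of the moment at which its call begins: read the wrist's pose just before it. camera_model takes no time and is no camera call; for the wrist camera it gives the pose at the moment of the call.
A pose or a line that the arm cannot do raises bot.PlanningError and nothing moves.
- workorder.close_job(): hands the job in; it is judged then, once.
Trained networks look in the newest picture that a camera, given by its name, has taken for a name from the list of things; names that differ only in an ending like _2 or _b are one class to them, and where a whole thing is asked for, a point or a joint stands for the part that bears it (a point fixed in the world has none). Each returns a list of dicts, best first, with "confidence" (0 to 1); they miss things now and then, are a little off and sometimes report something else, mostly with a low value. They report only what shows in the picture. A call takes as long as a camera call. They do not tell look-alikes from the thing itself.
- finder.recognise(camera, target): "xyz" ([x, y, z] in m, in world coordinates, good to about 4 mm: the middle of the surface that is visible of it).
- finder.regions_of(camera, target): "region" (480x640 bool, what is visible of it).
- finder.tip_of(camera, target): "xyz" ([x, y, z] in m, in world coordinates, good to about 4 mm: a listed point, or the origin of a listed thing).
The state is a dict: "clock": time; "q": joint angles; "joint_velocities": joint speeds; "joint_torque": joint torques, N m; "position": TCP position; "orientation": TCP orientation; "wrist_force": force on the tool from outside, world axes, zero at the start; "torque": the same for the moment, N m; "width": opening from 0.0 (shut) to 1.0 (fully open); "gripper_force": force on a finger pad.
Only numpy, scipy, OpenCV 4.12 (cv2) and the standard library are available. Lean on these libraries where they do the work, as an engineer would, in place of code of your own. Each camera call takes 0.05 s, during which the arm holds its last target. There are 200 camera calls.

## Working session

There is one attempt and no reset: what is moved stays moved. The work goes in short steps, each a Python script; the robot and the scene stay as the last script left them, time stands still between calls to the robot, and variables do not carry over. Pictures are saved under pics/ and viewed, at most 10 in all, crops included, and the job is handed in when it is done.

```bash
mkdir -p pics; ls; cat > h.py <<'E'
import numpy as np, cv2
from station import bot, jaws, planner, get_state, optics, workorder, finder
def ray(cam,uv,m=None):
    m=m or optics.camera_model(cam)
    K,D,R,t=[np.array(m[k],float) for k in("mtx","D","R","t")]
    p=cv2.undistortPoints(np.array([[uv]],float),K,D)[0,0]
    return -R.T@t, R.T@np.array([p[0],p[1],1])
def onz(cam,uv,z,m=None):
    c,d=ray(cam,uv,m); return c+d*(z-c[2])/d[2]
def proj(cam,X,m=None):
    m=m or optics.camera_model(cam)
    K,D,R,t=[np.array(m[k],float) for k in("mtx","D","R","t")]
    return cv2.projectPoints(np.array(X,float).reshape(-1,1,3),cv2.Rodrigues(R)[0],t,K,D)[0][:,0]
E
python3 - <<'E'
from h import *
for c in("scene","side"):
    im=optics.capture(c); cv2.imwrite(f"pics/{c}0.png",im)
    m=optics.camera_model(c); print(c,-np.array(m["R"]).T@m["t"])
    for n in("cab_large","cab_small"):
        for d in finder.recognise(c,n): print(c,n,np.round(d["xyz"],3),round(d["confidence"],2))
    for n in("board_hole0","board_hole1","board"):
        for d in finder.tip_of(c,n): print(c,n,np.round(d["xyz"],3),round(d["confidence"],2))
s=get_state();print(s["clock"],s["orientation"],s["position"])
E
```

```text
pics
scene [ 0.89046658 -0.46655956  0.61186938]
scene cab_large [ 0.383 -0.173  0.007] 0.9
scene cab_large [ 0.513 -0.129  0.029] 0.87
scene cab_large [ 0.681 -0.293  0.009] 0.59
scene cab_small [ 0.511 -0.016  0.032] 0.75
scene cab_small [ 0.39  -0.023  0.004] 0.5
scene board_hole0 [ 0.606 -0.015  0.019] 0.87
scene board_hole0 [ 0.611 -0.134  0.017] 0.75
scene board_hole0 [ 0.46  -0.267 -0.001] 0.32
scene board_hole1 [ 0.606 -0.015  0.019] 0.87
scene board_hole1 [ 0.611 -0.134  0.017] 0.75
scene board_hole1 [ 0.46  -0.267 -0.001] 0.32
scene board [ 0.56  -0.073  0.002] 0.88
side [ 0.53112944 -0.69254824  0.61424725]
side cab_large [ 0.679 -0.293  0.007] 0.89
side cab_large [ 0.379 -0.177  0.009] 0.79
side cab_large [ 0.517 -0.13   0.028] 0.69
side cab_small [ 0.508 -0.017  0.024] 0.71
side cab_small [ 0.383 -0.028  0.004] 0.71
side board_hole0 [ 0.607 -0.015  0.018] 0.64
side board_hole0 [ 0.605 -0.133  0.02 ] 0.63
side board_hole1 [ 0.607 -0.015  0.018] 0.64
side board_hole1 [ 0.605 -0.133  0.02 ] 0.63
side board [ 0.561 -0.075  0.002] 0.59
0.6 [-5.69872770e-01 -3.08942053e+00  6.75990281e-05] [0.2408024  0.63053346 0.23130774]
```

View pics/scene0.png

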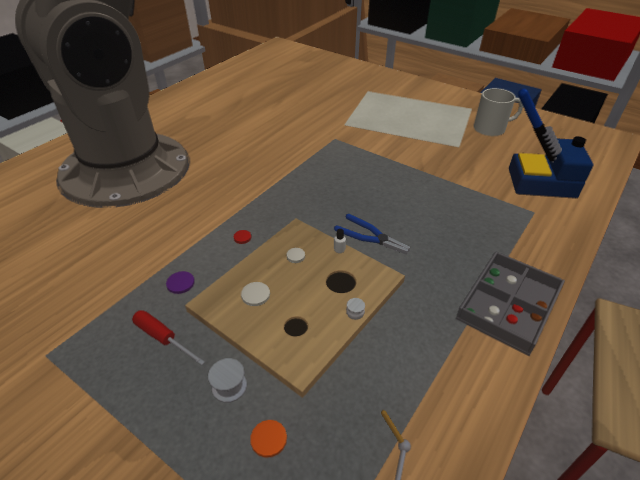

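View pics/side0.png

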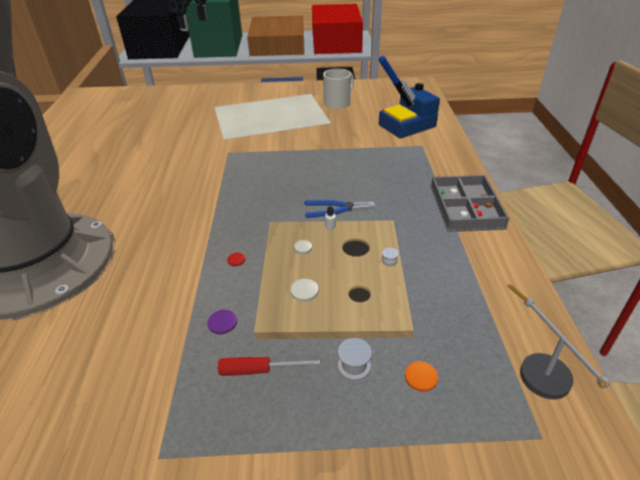

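The large white cabochon is at scene pixel (255,293), in front of the small recess at (296,327). The small one is at (296,255), in front of the large recess at (341,282). The two paths are therefore diagonal and clear each other's recess. The purple, orange and red discs are look-alikes lying on the mat. I'll take a closer look with the wrist camera next.

```bash
cat >> h.py <<'E'
from scipy.spatial.transform import Rotation as Ro
def down(d,flip=1):
    "tool z down, tool x along +-d (so tool y is across the push)"
    x=flip*np.array([d[0],d[1],0.]);x/=np.linalg.norm(x);z=np.array([0,0,-1.]);y=np.cross(z,x)
    return Ro.from_matrix(np.c_[x,y,z]).as_rotvec()
def bestdown(p,d):
    q0=np.array(get_state()["q"]);o=[]
    for f in(1,-1):
        q=planner.inverse_kinematics(p,down(d,f))
        if q is not None:o.append((abs(np.array(q)-q0).max(),f))
    print("ik",o);return down(d,min(o)[1])
E
python3 - <<'E'
from h import *
p=[0.50,-0.075,0.33];o=bestdown(p,(1,0));bot.reach(p,o)
m=optics.camera_model("wrist");im=optics.capture("wrist");cv2.imwrite("pics/w1.png",im)
np.save("w1.npy",m,allow_pickle=True)
print("cam",-np.array(m["R"]).T@m["t"],"axis",np.array(m["R"])[2],get_state()["clock"],o)
for n in("cab_large","cab_small","glue","tin"):
    for d in finder.recognise("wrist",n): print(n,np.round(d["xyz"],3),round(d["confidence"],2))
E
```

```text
ik [(np.float64(1.3904802633301347), 1), (np.float64(1.726468426913609), -1)]
cam [ 0.56811248 -0.07479745  0.47241945] axis [-2.70082813e-01 -3.35680317e-04 -9.62837038e-01] 3.325 [3.14159265 0.         0.        ]
cab_large [ 0.512 -0.126  0.027] 0.94
cab_large [ 0.376 -0.172  0.01 ] 0.93
cab_large [ 0.68  -0.288  0.009] 0.61
cab_small [ 0.505 -0.007  0.029] 0.87
cab_small [ 0.385 -0.019  0.01 ] 0.67
cab_small [ 0.671 -0.055  0.04 ] 0.48
glue [ 0.58  -0.079  0.016] 0.21
tin [ 0.665 -0.055  0.041] 0.84
tin [ 0.585 -0.257  0.034] 0.34
```

View pics/w1.png

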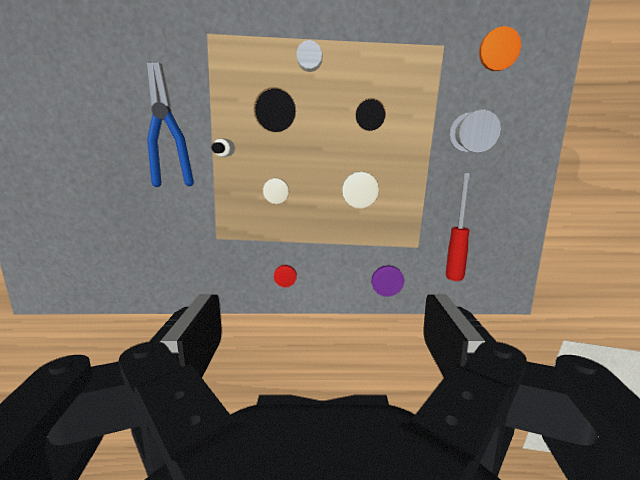

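The wrist view shows the large recess at (275,109), the small recess at (370,114), the small cabochon at (275,191), the large one at (360,190), and the glue at (222,148). Next I fit the blobs and triangulate against the scene picture.

```bash
cat >> h.py <<'E'
def blob(im,uv,dark):
    g=cv2.cvtColor(im,cv2.COLOR_BGR2HSV)
    k=((g[...,2]<60) if dark else ((g[...,2]>150)&(g[...,1]<60))).astype(np.uint8)
    n,l,s,c=cv2.connectedComponentsWithStats(k)
    i=l[int(uv[1]),int(uv[0])]
    cn=cv2.findContours((l==i).astype(np.uint8),cv2.RETR_EXTERNAL,cv2.CHAIN_APPROX_NONE)[0][0]
    return c[i],cn[:,0].astype(float)
def fit(cam,im,uv,z,dark,m=None):
    c,cn=blob(im,uv,dark)
    P=np.array([onz(cam,p,z,m)[:2] for p in cn],np.float32)
    e=cv2.fitEllipse(P*1000)
    return c,np.array(e[0])/1000,np.round(e[1],1)
def tri(a,b):
    (c1,d1),(c2,d2)=a,b
    A=np.c_[d1,-d2];s=np.linalg.lstsq(A,c2-c1,rcond=None)[0]
    p,q=c1+s[0]*d1,c2+s[1]*d2;return (p+q)/2,np.linalg.norm(p-q)
E
python3 - <<'E'
from h import *
m=np.load("w1.npy",allow_pickle=True).item();w=cv2.imread("pics/w1.png");s=cv2.imread("pics/scene0.png")
for n,a,b,z,dk in(("L",(360,190),(255,293),.025,0),("S",(275,191),(296,255),.025,0),("h0",(275,109),(341,282),.018,1),("h1",(370,114),(296,327),.018,1)):
    ca,e,sz=fit("wrist",w,a,z,dk,m);cb,e2,sz2=fit("scene",s,b,z,dk)
    X,g=tri(ray("wrist",ca,m),ray("scene",cb))
    print(n,"wrist",e.round(4),sz,"scene",e2.round(4),sz2,"tri",X.round(4),round(g,4))
for uv,z in(((222,148),.066),((309,50),.04)):print(onz("wrist",uv,z,m).round(3))
E
```

```text
L wrist [ 0.511  -0.1239] [46.6 47.2] scene [ 0.5106 -0.1227] [42.2 44.2] tri [ 0.5116 -0.1238  0.0261] 0.0001
S wrist [ 0.5095 -0.0134] [32.8 33.1] scene [ 0.5095 -0.0117] [27.6 30. ] tri [ 0.5102 -0.0133  0.0264] 0.0008
h0 wrist [ 0.6087 -0.0155] [48.2 49.2] scene [ 0.6095 -0.0166] [44.8 48.3] tri [ 0.6091 -0.0154  0.0162] 0.0005
h1 wrist [ 0.6038 -0.1344] [35.  35.6] scene [ 0.6042 -0.1359] [31.8 34.4] tri [ 0.6039 -0.1349  0.0162] 0.0008
[0.564 0.04  0.066]
[ 0.67  -0.059  0.04 ]
```

```bash
cat >> h.py <<'E'
def touch(z0,zmin=0.004,lift=0.0025):
    "lower in small steps until the tips feel the board, then lift"
    p=np.array(get_state()["position"]);p[2]=z0;bot.line_to(p,speed=.1);bot.hold(.1)
    f0=np.array(get_state()["wrist_force"])[2]
    while p[2]>zmin:
        p[2]-=.001;bot.line_to(p,speed=.02)
        f=get_state()["wrist_force"][2]-f0
        if abs(f)>4:break
    print("touch z",p[2],"f",f,"z act",get_state()["position"][2]);p[2]+=lift;bot.line_to(p,speed=.05);return p
E
python3 - <<'E'
from h import *
L=np.array([.511,-.124]);H=np.array([.6088,-.0156]);d=(H-L)/np.linalg.norm(H-L)
jaws.command_gripper(.35,20);print(get_state()["width"],get_state()["clock"])
p=[*(L-.048*d),.08];o=bestdown(p,d);bot.reach(p,o)
p=touch(.024);print(get_state()["clock"],get_state()["position"])
im=optics.capture("wrist");cv2.imwrite("pics/w2.png",im)
E
```

```text
0.34624676115919756 4.1
ik [(np.float64(1.3856404455651026), 1), (np.float64(3.491071644997063), -1)]
touch z 0.016999999999999994 f 20.21372429194423 z act 0.01755458124834782
8.2083 [ 0.47960904 -0.15944785  0.01954701]
```

View pics/w2.png

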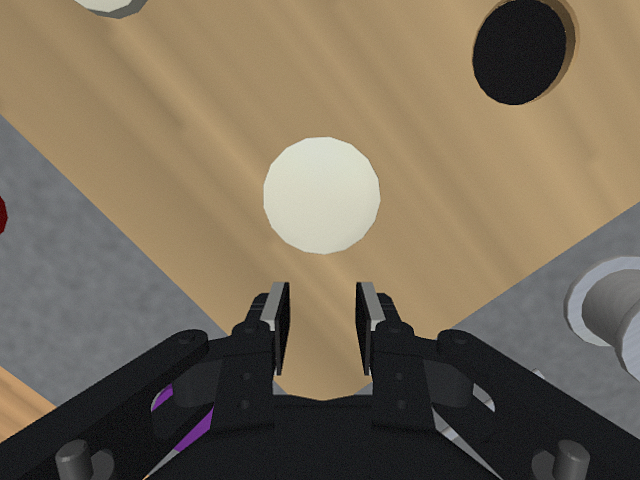

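The disc sits centred between the tips at about (322,195). The small cabochon is at upper left and clear of the path. I push partway and then measure again.

```bash
python3 - <<'E'
from h import *
L=np.array([.511,-.124]);H=np.array([.6088,-.0156]);d=(H-L)/np.linalg.norm(H-L)
bot.line_to([*(H-.080*d),.0197],speed=.06);bot.hold(.1)
m=optics.camera_model("wrist");im=optics.capture("wrist");cv2.imwrite("pics/w3.png",im);np.save("w3.npy",m,allow_pickle=True)
s=get_state();t=np.array(s["position"]);print(t,s["clock"],s["wrist_force"])
ex=proj("wrist",[[*(t[:2]+.03*d),.027],[*H,.018]],m);print(ex)
E
```

```text
[ 0.55513041 -0.07513407  0.01972345] 10.45 [ 0.62995873 -0.79099842 -0.55665637]
[[322.23033075 239.25909267]
 [322.16249206 111.17501631]]
```

View pics/w3.png

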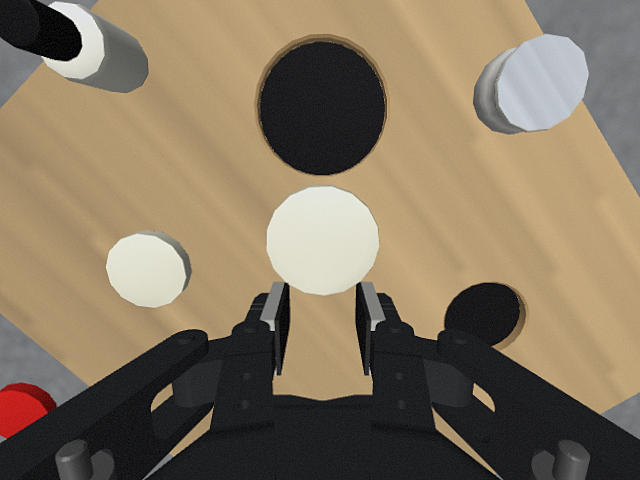

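The large disc is at (322,240) with the recess at (322,106) straight ahead, so it is aligned laterally. I push it in.

```bash
python3 - <<'E'
from h import *
L=np.array([.511,-.124]);H=np.array([.6088,-.0156]);d=(H-L)/np.linalg.norm(H-L)
bot.line_to([*(H-.050*d),.0197],speed=.06)
for r in np.arange(.046,.0245,-.002):
    bot.line_to([*(H-r*d),.0197],speed=.05)
    f=np.array(get_state()["wrist_force"]);print(round(r,3),f.round(1))
    if np.linalg.norm(f[:2])>15:break
m=optics.camera_model("wrist");im=optics.capture("wrist");cv2.imwrite("pics/w4.png",im)
print(get_state()["clock"],proj("wrist",[[*H,.018],[*H,.019]],m))
E
```

```text
0.046 [-0.4  0.1  0.3]
0.044 [ 0.6  0.5 -0.5]
0.042 [-0.1 -0.3 -0.3]
0.04 [-0.  0. -0.]
0.038 [-0.1  0.4  0.8]
0.036 [-0.6  0.6 -0. ]
0.034 [ 0.1 -1.  -0.7]
0.032 [0.2 0.1 0.2]
0.03 [-0.6 -0.4  0.4]
0.028 [ 0.6 -0.4  0.1]
0.026 [0.9 0.4 0.5]
13.9 [[322.34305013 242.99127757]
 [322.3439336  243.62715214]]
```

View pics/w4.png

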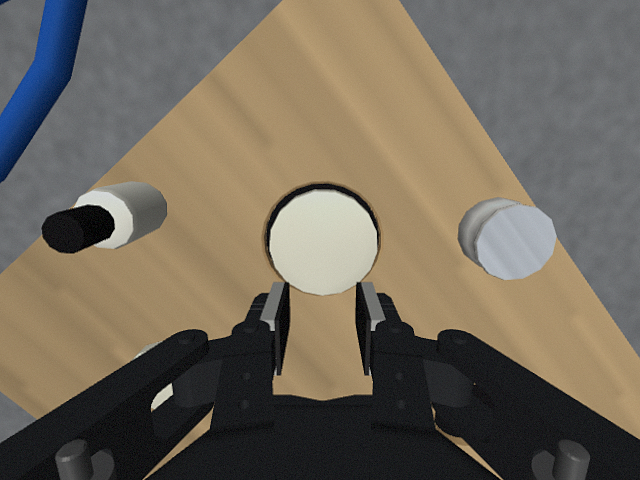

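The disc sits inside the recess outline at (323,242), with a thin dark gap in front. I lift and check that it lies level.

```bash
python3 - <<'E'
from h import *
p=np.array(get_state()["position"]);p[2]=.10;p[:2]-=.03*np.array([.67,.742]);bot.line_to(p,speed=.15)
m=optics.camera_model("wrist");im=optics.capture("wrist")
H=np.array([.6088,-.0156]);uv=proj("wrist",[[*H,.019]],m)[0];print(uv)
for z in(.019,.025):print(z,fit("wrist",im,uv,z,0,m))
u,v=[int(a) for a in uv];c=im[max(0,v-75):v+75,max(0,u-100):u+100];cv2.imwrite("pics/w5.png",cv2.resize(c,None,fx=4,fy=4,interpolation=cv2.INTER_CUBIC))
uv=proj("wrist",[[.5095,-.0132,.025]],m)[0];print("S",uv,get_state()["clock"])
E
```

```text
[323.10626107 163.96868024]
0.019 (array([323.66545537, 163.8628208 ]), array([ 0.60863342, -0.01632263]), array([46.5, 46.9]))
0.025 (array([323.66545537, 163.8628208 ]), array([ 0.60884473, -0.01605475]), array([45.3, 45.6]))
S [210.85683685 262.79951609] 14.675
```

View pics/w5.png

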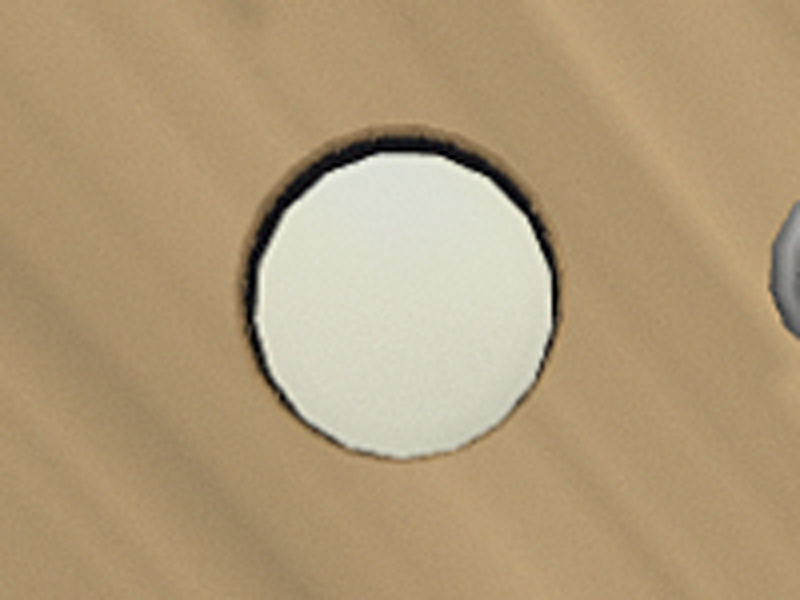

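The large one is flat and round in its recess, and its size fits a 1 mm edge height, so it is seated. Now the small one.

```bash
python3 - <<'E'
from h import *
S=np.array([.5095,-.0132]);H=np.array([.604,-.1346]);d=(H-S)/np.linalg.norm(H-S)
jaws.command_gripper(.23,20)
p=[*(S-.040*d),.10];o=bestdown(p,d);bot.reach(p,o)
p=touch(.023);z=p[2]
bot.line_to([*(H-.070*d),z],speed=.06);bot.hold(.1)
m=optics.camera_model("wrist");im=optics.capture("wrist");cv2.imwrite("pics/w6.png",im)
s=get_state();t=np.array(s["position"]);print(t,s["clock"],s["width"])
print(proj("wrist",[[*(t[:2]+.0247*d),.026],[*H,.018]],m))
E
```

```text
ik [(np.float64(1.524410286293457), 1), (np.float64(0.9813499516065102), -1)]
touch z 0.017999999999999995 f 7.340303622204628 z act 0.018200817681173844
[ 0.56092124 -0.07923204  0.02049555] 20.7833 0.22842033271275133
[[323.95975803 354.51267577]
 [323.67106913 422.48374548]]
```

View pics/w6.png

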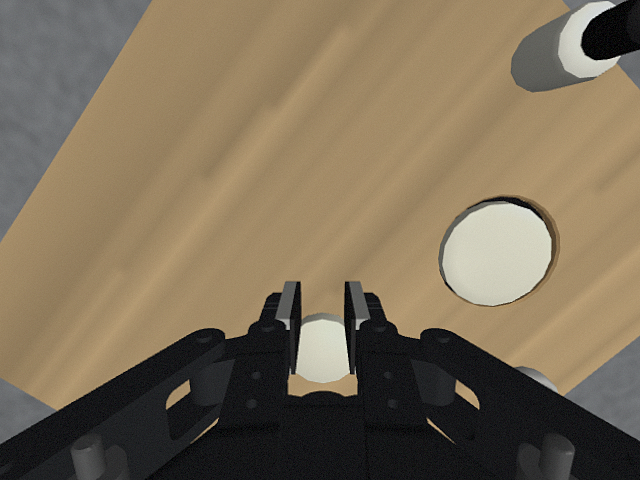

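The small disc is centred between the tips at (323,349), on the side away from the camera, and the large one still sits at (497,253). I push it in.

```bash
python3 - <<'E'
from h import *
S=np.array([.5095,-.0132]);H=np.array([.604,-.1346]);d=(H-S)/np.linalg.norm(H-S)
z=.0203
bot.line_to([*(H-.045*d),z],speed=.06)
for r in np.arange(.041,.0185,-.002):
    bot.line_to([*(H-r*d),z],speed=.05)
    f=np.array(get_state()["wrist_force"])
    if np.linalg.norm(f[:2])>15:print("force",r,f);break
print(r,f.round(1))
p=np.array([*(H-.05*d),.12]);bot.line_to([*(H-.03*d),.05],speed=.15)
p=[*(H-.05*np.array([1,0])),.2];o=bestdown(p,(1,0));bot.reach(p,o)
m=optics.camera_model("wrist");im=optics.capture("wrist");cv2.imwrite("pics/w7.png",im)
for n,X in(("S",H),("L",(.6088,-.0156))):
    uv=proj("wrist",[[*X,.019]],m)[0]
    for zz in(.019,.025):print(n,uv,zz,fit("wrist",im,uv,zz,0,m)[1:])
print(get_state()["clock"])
E
```

```text
0.018999999999999982 [0.7 0.1 0.4]
ik [(np.float64(1.9341422728596807), 1), (np.float64(0.765789931428249), -1)]
S [322.58990829 267.65340416] 0.019 (array([ 0.60236249, -0.13372136]), array([32.3, 32.8]))
S [322.58990829 267.65340416] 0.025 (array([ 0.60017169, -0.13374538]), array([31.7, 32.2]))
L [440.8166468  271.90770043] 0.019 (array([ 0.60848883, -0.01614251]), array([46.3, 47.1]))
L [440.8166468  271.90770043] 0.025 (array([ 0.60618408, -0.01835384]), array([45.4, 46.2]))
25.5417
```

View pics/w7.png

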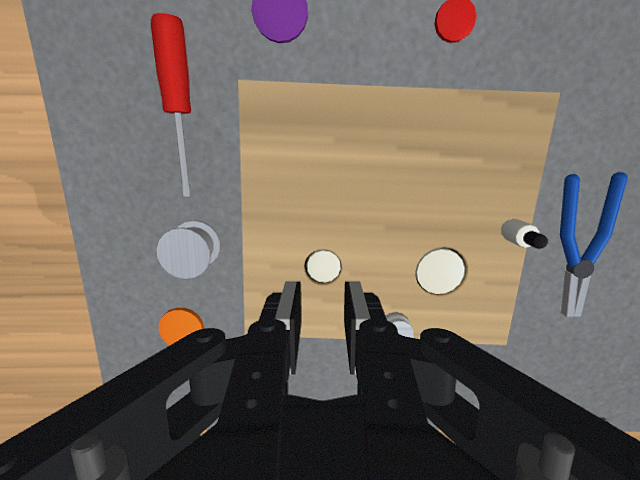

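Both discs lie within their recesses, the small at (323,267) and the large at (441,271), and the bystanders have not moved. For the last picture I take a magnified composite to check that the small one is level.

```bash
python3 - <<'E'
from h import *
w=cv2.imread("pics/w7.png");s=optics.capture("scene");e=optics.capture("side")
def crop(im,uv,r):
    u,v=[int(round(a)) for a in uv];return cv2.resize(im[v-r:v+r,u-r:u+r],(390,290),interpolation=cv2.INTER_CUBIC)
X=[.604,-.1346,.019]
t=[crop(w,(323,267),30),crop(s,proj("scene",X)[0],25),crop(e,proj("side",X)[0],25),crop(s,proj("scene",[.6088,-.0156,.019])[0],25)]
cv2.imwrite("pics/c8.png",np.vstack([np.hstack(t[:2]),np.hstack(t[2:])]))
for n,im in(("scene",s),("side",e)):
    for X in([.604,-.1346,.019],[.6088,-.0156,.019]):
        print(n,[fit(n,im,proj(n,[X])[0],zz,0)[1:] for zz in(.019,.025)])
E
```

```text
scene [(array([ 0.60184814, -0.13272318]), array([30.2, 31. ])), (array([ 0.60476904, -0.13610168]), array([29.9, 30.7]))]
scene [(array([ 0.60797498, -0.01548843]), array([43.4, 45.3])), (array([ 0.61083386, -0.02005339]), array([43. , 44.9]))]
side [(array([ 0.60268097, -0.13495915]), array([31.7, 35.3])), (array([ 0.60195972, -0.14057956]), array([31.4, 35. ]))]
side [(array([ 0.60916644, -0.01704193]), array([45.5, 48.9])), (array([ 0.60837982, -0.02385093]), array([45. , 48.4]))]
```

View pics/c8.png

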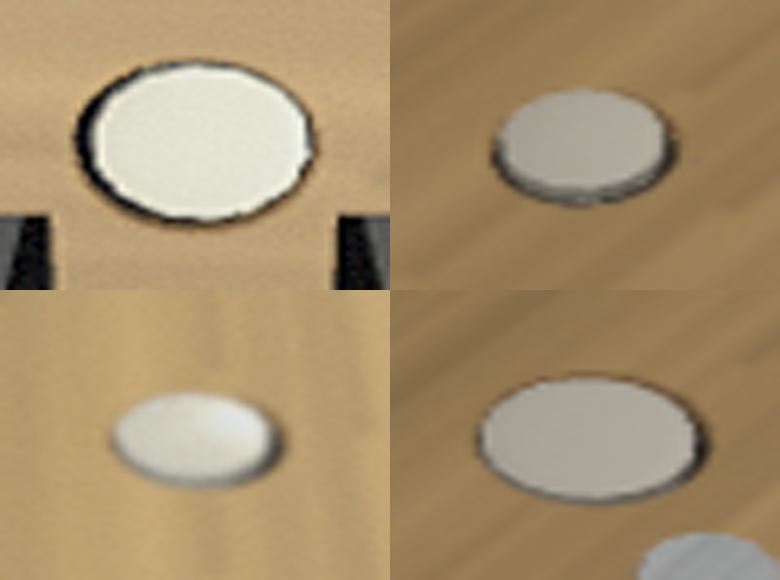

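In all three views the small one's position agrees only at an edge height of about 19 mm, which means it is down. The side view's highlight still leaves a slight tilt possible, so I check with a gentle touch by shut fingertips on each crown, expecting contact at about z = 0.021.

```bash
python3 - <<'E'
from h import *
jaws.command_gripper(0,20)
for c in((.6024,-.1340),(.6086,-.0160)):
    p=[*c,.06];o=bestdown(p,(1,0));bot.reach(p,o)
    touch(.027,zmin=.0185,lift=.04)
p=np.array(get_state()["position"]);p[2]=.2;bot.line_to(p,speed=.2)
s=optics.capture("scene");e=optics.capture("side");s0=cv2.imread("pics/scene0.png");e0=cv2.imread("pics/side0.png")
for n,im in(("scene",s),("side",e)):
    for X in([.604,-.1346,.019],[.6088,-.0156,.019]):
        uv=proj(n,[X])[0].astype(int)
        print(n,fit(n,im,uv,.019,0)[1:],im[uv[1]-4:uv[1]+5,uv[0]-4:uv[0]+5].mean((0,1)).round())
print(get_state()["clock"])
E
```

```text
ik [(np.float64(2.5111186653146995), 1), (np.float64(0.24581787072729044), -1)]
touch z 0.019999999999999993 f 15.785532177969486 z act 0.02082894478254243
ik [(np.float64(2.712823653752568), 1), (np.float64(0.1988545181963679), -1)]
touch z 0.019999999999999993 f 17.759727367024038 z act 0.02090216984896352
scene (array([ 0.6017887 , -0.13274133]), array([30.3, 30.9])) [148. 161. 166.]
scene (array([ 0.60799835, -0.01536479]), array([43.3, 45.1])) [149. 161. 166.]
side (array([ 0.6026947 , -0.13459166]), array([31.5, 34.6])) [192. 206. 207.]
side (array([ 0.60912305, -0.0170108 ]), array([45.4, 48.9])) [192. 206. 208.]
34.6667
```

Both crowns met the fingertips at z = 0.021 (3 mm proud of the board), and their brightness is the same, so both lie flat and fully down.

```bash
python3 -c "
from h import *
print(workorder.close_job())"
```

```text
the job is handed in; nothing more can be done
None
```

Both cabochons were pushed into their own recesses and lie flat and fully down (checked by camera and a light fingertip touch); nothing else was seen to move, and the job was handed in at about 35 s.

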